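# Catch the propped case lid on a finger and lower it shut

## Task

The lid of the small wooden collet case stands ajar on a thin steel prop rod at its front right. With the fingers under the lid's front lip, push the prop rod sideways, away from the middle of the case, so that the lid drops onto them; catch it there and lower it gently until it is fully shut, without letting it slam. Do not grip anything, do not swing the lid further open, leave the other things alone, and finish with the hand clear.

Things in the scene. Friction and masses are not known exactly. Their poses are not given: they have to be found in the camera images.
- collet_box: Small wooden case fixed to the bench (it cannot shift), 90 mm deep (its x) x 130 mm wide (its y) x 150 mm high, three collets inside. Origin: centre of its underside. Its -x axis is the front, facing the robot over a small lathe (up to 230 mm high, one lever at its right end 280 mm); +y is its left, -y its right. Front wall at its x = -45 mm, rim at z = 150 mm.
- box_lid (a joint): Angle of the glazed lid, rad, about the hinge, which runs along the case's y at its x = +45 mm, z = 150 mm (back of the rim); 0 = fully shut on the rim, grows as it opens. Starts at about 0.5, resting on the prop. Damped a little, no spring: unsupported, the lid falls shut in about 0.3 s and slams, so a finger must be under it before the prop goes.
- lid_lip (a point): Middle of the lid's front edge, on its underside; moves with the lid. About 210 mm above the bench at the start, 150 mm when shut. The lid is a flat frame 10 mm thick, 134 mm wide, 126 mm from hinge to front edge; shut, its solid lip overhangs the front wall by 36 mm. Mass 0.2 to 0.4 kg (about 1 to 2 N on a finger at the lip).
- lid_prop (a joint): Swing of the prop rod, rad, about its pivot, whose axis runs along the case's x, 10 mm in front of the front wall at the case's y = -42 mm, z = 135 mm. 0 = standing under the lid; grows as the rod swings out to the right (case's -y). At 0 it leans 0.06 rad to the middle against a stop; past about 0.3 it tips over by itself to its other stop at 1.7, level to the right.
- prop_top (a point): Centre of the rod's round upper end; moves with the rod. The rod is 10 mm thick and 64 mm from pivot to this point. No spring; a push of 1 to 2 N at half height moves it.
- parts_tin: small round lidded metal tin, 49 mm across, 18 mm high, right of the case; bystander. Origin: centre of its underside.
- loupe: black eyeglass cup, 45 mm across, 35 mm high, left of the case; bystander. Origin: centre of its underside.
- pin_vice: thin knurled rod tool, 109 x 12 x 10 mm, lying right of the case; bystander. Origin: centre of its underside.
- hammer: small hammer with wooden handle, 166 x 51 x 22 mm, lying right of the case; bystander. Origin: centre of its underside.
- chuck_key: steel T-shaped key, 66 x 85 x 13 mm, lying at the bench's front edge; bystander. Origin: centre of its underside.

How it is judged:
On the way, in this order (a step that is already met when the one before it is completed fails the run):
1. the prop is swung away and the falling lid is caught on the fingers, still ajar (value of joint lid_prop above 0.5 rad and contact force between the fingers and box_lid above 0.2 N and value of joint box_lid above 0.12 rad), for 0.2 s.
2. the lid is shut (value of joint box_lid below 0.025 rad), for 0.2 s.
At the end, for the whole second after the job is handed in: The lid is shut to within 0.025 rad (about 3 mm at the lip) and the prop is swung out by more than 1.2 rad (value of joint box_lid below 0.025 rad and value of joint lid_prop above 1.2 rad); the robot touches nothing.
It fails at once if the lid is pinched: the grasp point between the fingers is inside the lid's lip (x of the grasp point in the frame of lid_lip between 0 and 0.08 m and y of the grasp point in the frame of lid_lip between -0.08 and 0.08 m and z of the grasp point in the frame of lid_lip between 0 and 0.01 m).
It fails at once if the lid is gripped or forced: the fingers bear on it with over 20 N (contact force between the fingers and box_lid above 20 N).
It fails at once if the lid slams: it is within 0.1 rad of shut and closing faster than 0.9 rad/s (about 110 mm/s at the lip) (value of joint box_lid below 0.1 rad and velocity of joint box_lid below -0.9 rad/s).
It fails at once if the lid is swung open past 0.65 rad (value of joint box_lid above 0.65 rad).
It fails at once if a bystander is shifted or lifted by more than 20 mm (distance of any of parts_tin, loupe, pin_vice, hammer, chuck_key from where it was at the start of the episode above 0.02 m).
It also fails if it takes over 45 s, if anything falls off the work surface, if the arm or the gripper's body presses on something with over 40 N, if the wrist force passes 120 N, or if a joint passes its speed limit or range.

## Robot

A 6-joint arm with a two-finger parallel gripper is mounted at the origin on a cart in front of the work surface, level with it; the furniture and walls round the work are solid. World frame = base frame: x ahead of the robot, y to its left, z up, the work surface at z = 0. Lengths are in m, angles in rad, forces in N, time in s.
With the tool pointing down it reaches from about 0.35 to 0.775 m from the base axis. Payload 7.3 kg.
Tool frame: the origin (TCP) lies on the mounting face of the last link; the fingertips stand 178 mm ahead of it and the grasp point (between the pads) lies 159 mm ahead of it (robot.tcp_to_tips is the distance from the TCP to the fingertips, in m); z points along the fingers, y is the direction in which the jaws open and shut (so a half turn about z gives the same grasp; the last joint's range is limited). The gripper opens to 92 mm and grips with 3 to 60 N. Pads are 19 mm wide; open, the fingers measure 130 mm over their backs; the gripper's body (75 mm by 190 mm) begins 47 mm behind the grasp point.
Start: joints at [0.986, 0.342, 1.524, -0, 1.275, -0.146], TCP at [0.223, 0.475, 0.405] pointing down, gripper open.
Joint ranges: [-2.53, 2.53], [-0.77, 2.02], [0.04, 2.7], [-1, 4.14], [0.28, 2.66], [-3.11, 3.11]. Speed limits (rad/s): [2.57, 2.57, 3.14, 3.14, 3.14, 3.14].

## Interface

Orientations are given as [roll, pitch, yaw] about the fixed x, y, z axes, in that order (R = Rz(yaw) Ry(pitch) Rx(roll)).
In Python, from cell import robot, viewer gives the robot as it stands.
- The arm moves only by the shell command python3 -m creep 'ROWS' [OPENING] [FORCE]. ROWS is JSON, a list that holds one entry, the list of rows, each a list of 6 numbers: the shift along the world's x, y, z in mm, then the turn, a rotation vector about the world's x, y, z in degrees. A call has 1 to 5 rows; each row shifts and turns the pose as measured when the row begins; what a row does not reach is not made up. A row lasts 1/12 s, in which the tool goes at most 41.7 mm and 7.16 degrees, less where a joint would pass 70% of its speed; a pose out of reach is approached as far as the arm can. A call with a gripper value outside its range is refused whole. OPENING is the closure, from -1 (fully open) to 1 (shut), set as the call begins (- or left out, the last holds). The fingers move at their own pace and stop on an object; FORCE is the grip in N (left out, the last holds). Time passes only in rows, so rows that do not move let the fingers close. It gives the time, the measured TCP pose, the force and the opening at its end, in the units of the state.
- robot.observe(): the state, without advancing time (a new reading comes with each control period).
- viewer.read_camera(name): name is "side" or "top"; returns the picture (400x640x3 uint8, blue, green, red); there is no depth.
- viewer.camera_model(name): a dict with "fx", "fy", "cx", "cy" (pixels), "pose" (4x4, takes a point from camera to world coordinates). Camera axes: x right, y up, looking along -z (the intrinsics and any distortion apply to the point x, -y, -z); pixel columns grow to the right and rows downward; lengths in m; the calibration is good to about 2 mm. A picture is of the moment at which its call begins. camera_model takes no time and is no camera call.
- robot.hand_in(): hands the job in, once; it reports no verdict.
The state is a dict: "time": time; "qpos": joint angles; "qvel": joint speeds; "joint_efforts": joint torques, N m; "tool_pos": TCP position; "tool_rot": TCP orientation; "contact_force": force on the tool from outside, world axes, zero at the start; "torque": the same for the moment, N m; "opening": finger opening in m.
Only numpy, scipy, OpenCV 4.12 (cv2) and the standard library are available. Lean on these libraries where they do the work, as an engineer would, in place of code of your own. Each camera call takes 0.05 s, during which the arm holds its last target. There are 200 camera calls.

## Working session

There is one attempt and no reset: what is moved stays moved. The work goes in short steps, Python scripts to look and compute and a shell command to move; the robot and the scene stay as the last step left them, time stands still between calls to the robot, and variables do not carry over. Pictures are saved under pics/ and viewed, about 8 in all and at most 12, crops included, and the job is handed in when it is done.

```bash
ls; mkdir -p pics; python3 - <<'E'
from cell import robot, viewer
import cv2,numpy as np
for n in("side","top"):
    cv2.imwrite(f"pics/{n}0.png",viewer.read_camera(n)); m=viewer.camera_model(n); print(n,{k:(np.round(v,4).tolist() if k=='pose' else v) for k,v in m.items()})
s=robot.observe(); print(s)
E
```

```text
pics
side {'fx': 469.59048937586545, 'fy': 469.59048937586545, 'cx': 321.75899196781734, 'cy': 195.55722569986534, 'pose': [[0.9776, 0.1069, -0.1814, 0.211], [-0.2105, 0.4874, -0.8474, -1.2218], [-0.0022, 0.8666, 0.499, 0.7837], [0.0, 0.0, 0.0, 1.0]]}
top {'fx': 501.6388969032322, 'fy': 501.6388969032322, 'cx': 315.1221690220075, 'cy': 203.52019172677063, 'pose': [[0.002, 0.9844, -0.1758, 0.2368], [-0.9997, -0.0022, -0.0236, -0.1196], [-0.0237, 0.1758, 0.9841, 1.3122], [0.0, 0.0, 0.0, 1.0]]}
{'time': 0.1, 'qpos': array([ 9.86004217e-01,  3.42662787e-01,  1.52491434e+00, -2.47268931e-05,
        1.27541145e+00, -1.46002032e-01]), 'qvel': array([ 3.96238502e-04, -2.54603752e-04, -2.71227085e-03,  9.63515428e-05,
       -3.95425614e-04,  5.66364689e-04]), 'joint_efforts': array([ 8.89372368e-04, -4.32004023e+01, -2.44695729e+01,  7.18960888e-02,
        5.26851194e-02, -3.14996976e-05]), 'tool_pos': array([0.22296118, 0.47517269, 0.40411173]), 'tool_rot': array([-3.14020814e+00, -1.79690353e-04,  2.70280967e+00]), 'contact_force': array([ 0.45903553,  0.58253314, -0.63291949]), 'torque': array([ 0.02349552, -0.05568964, -0.05955131]), 'opening': 0.09169869043255867}
```

View pics/side0.png

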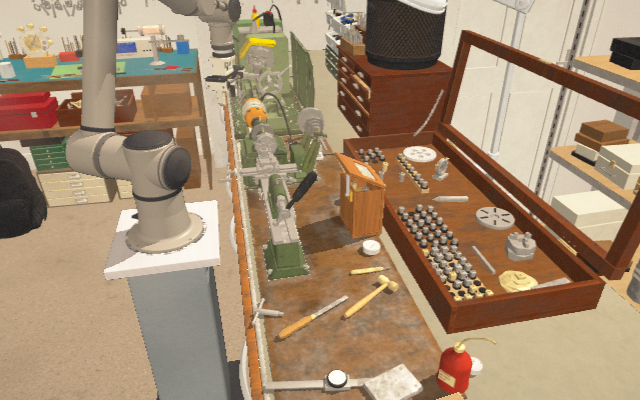

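View pics/top0.png

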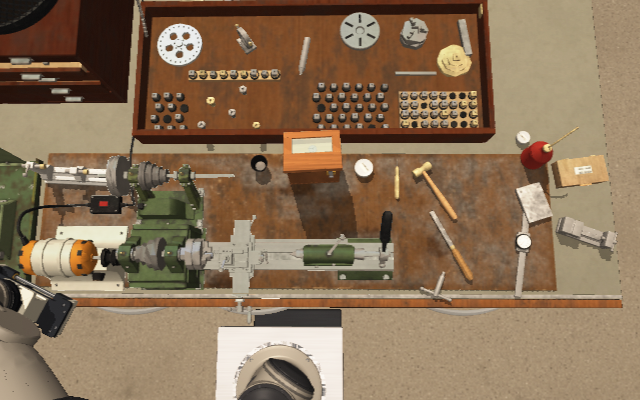

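Side: case at about (362,200), lid ajar on top at (360,168), lathe tailstock with lever at (300,185). Top: lid at (312,152), with the lathe between it and the robot. I'll zoom in on both.

```bash
cat > h.py <<'E'
import numpy as np
from cell import robot, viewer
def cam(n):
    m=viewer.camera_model(n); return m,np.array(m['pose'])
def ray(n,u,v):
    m,P=cam(n); d=P[:3,:3]@np.array([(u-m['cx'])/m['fx'],-(v-m['cy'])/m['fy'],-1]); return P[:3,3],d/np.linalg.norm(d)
def plane(n,u,v,z):
    o,d=ray(n,u,v); return o+d*(z-o[2])/d[2]
def tri(a,b):
    o1,d1=ray('side',*a); o2,d2=ray('top',*b)
    t=np.linalg.lstsq(np.c_[d1,-d2],o2-o1,rcond=None)[0]; p,q=o1+d1*t[0],o2+d2*t[1]
    return (p+q)/2,np.linalg.norm(p-q)
def proj(n,p):
    m,P=cam(n); c=P[:3,:3].T@(np.asarray(p)-P[:3,3]); return np.array([m['cx']+m['fx']*c[0]/-c[2],m['cy']-m['fy']*c[1]/-c[2]])
E
python3 - <<'E'
import cv2,numpy as np
a=cv2.imread('pics/side0.png')[140:245,320:400]; b=cv2.imread('pics/top0.png')[120:190,270:350]
a=cv2.resize(a,None,fx=5,fy=5,interpolation=cv2.INTER_CUBIC);b=cv2.resize(b,None,fx=5,fy=5,interpolation=cv2.INTER_CUBIC)
o=np.zeros((525,800,3),np.uint8);o[:,:400]=a;o[:350,400:]=b
cv2.imwrite('pics/z0.png',o)
E
```

```text
(no output)
```

View pics/z0.png

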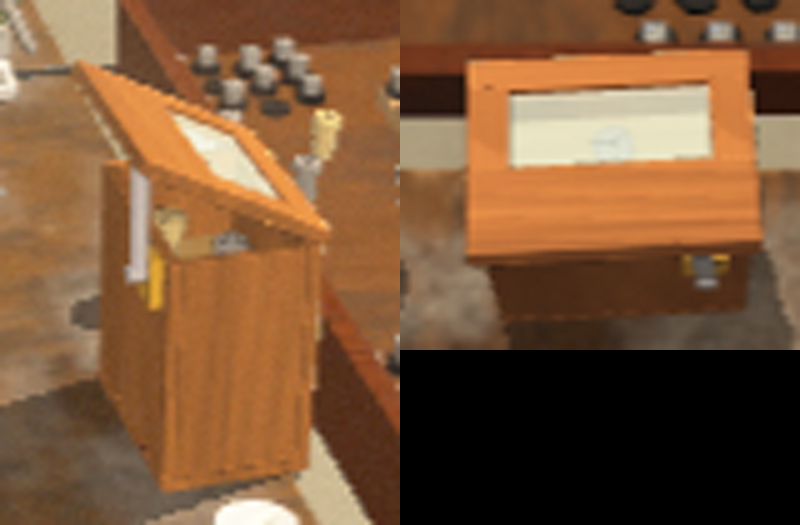

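Side crop: case front-right-bottom corner at (352.6,238), rim (352.6,192), prop from (347,196) up to (348,174). Top crop: lid front corners (284,171.6) and (342.4,168.8), back (283.4,132) and (339.6,130.4), prop pivot around (331,174).

```bash
python3 - <<'E'
from h import *
S=lambda u,v:(320+u/5,140+v/5)
T=lambda u,v:(270+(u-400)/5,120+v/5)
pr=lambda k,p:print(k,np.round(p,4))
pr('FR bot',plane('side',*S(163,490),0));pr('BR bot',plane('side',*S(307,468),0));pr('FL bot',plane('side',*S(102,382),0))
pr('FR rim',plane('side',*S(163,262),.15));pr('BR rim',plane('side',*S(318,238),.15))
for k,u,v,z in(('lidFL',468,250,.215),('lidFR',762,240,.215),('lidBR',748,53,.16),('lidBL',467,60,.16),('FLbot',508,318,0),('FRbot',745,308,0)):pr(k,plane('top',*T(u,v),z))
pr('lid BR side z.16',plane('side',*S(327,228),.16));pr('lid FL side z.215',plane('side',*S(78,63),.215))
for a,b in (((78,63),(468,250)),((327,228),(748,53))): print(tri(S(*a),T(*b)))
# loupe/tin/levers of top view at plane heights
pr('lever tip', plane('top',386,213,.28)); pr('lever base',plane('top',384,250,.23));pr('tail L',plane('top',245,222,.23)); pr('tail far edge',plane('top',300,240,.2));pr('crosslide',plane('top',250,222,.2))
pr('chuck/rear bits',plane('top',233,176,.1)); pr('box front of chest', plane('top',312,140,.05))
pr('lever tip side ray',tri((312,172),(387,213))[0]);print(tri((312,172),(387,213))[1])
pr('tin',plane('top',364,168,.018));pr('loupe',plane('top',260,162,.035))
pr('chest front top L',plane('top',135,135,.09));pr('chest R',plane('top',492,135,.09))
E
```

```text
FR bot [ 0.5312 -0.1503  0.    ]
BR bot [ 0.6195 -0.1468  0.    ]
FL bot [ 0.5251 -0.0301  0.    ]
FR rim [ 0.5274 -0.1468  0.15  ]
BR rim [ 0.6189 -0.1391  0.15  ]
lidFL [ 0.5097 -0.0221  0.215 ]
lidFR [ 0.5138 -0.1544  0.215 ]
lidBR [ 0.6198 -0.1502  0.16  ]
lidBL [ 0.6171 -0.0155  0.16  ]
FLbot [ 0.5256 -0.0249  0.    ]
FRbot [ 0.5307 -0.1519  0.    ]
lid BR side z.16 [ 0.621  -0.1464  0.16  ]
lid FL side z.215 [ 0.509  -0.0218  0.215 ]
(array([ 0.50927034, -0.02206201,  0.21518736]), np.float64(0.0007060444844948781))
(array([ 0.61930235, -0.15017412,  0.16213969]), np.float64(0.0004505049844189787))
lever tip [ 0.4009 -0.2421  0.28  ]
lever base [ 0.3283 -0.2419  0.23  ]
tail L [0.3895 0.0596 0.23  ]
tail far edge [ 0.3531 -0.0594  0.2   ]
crosslide [0.3937 0.0533 0.2   ]
chuck/rear bits [0.5234 0.1141 0.1   ]
box front of chest [ 0.6311 -0.0808  0.05  ]
lever tip side ray [ 0.3991 -0.2444  0.2759]
0.004883303081142801
tin [ 0.5633 -0.2179  0.018 ]
loupe [0.5763 0.0565 0.035 ]
chest front top L [0.6344 0.3714 0.09  ]
chest R [ 0.6293 -0.535   0.09  ]
```

Case pose, both views agreeing to 1–3 mm: centre ≈ (0.573,-0.0875), yaw ≈ 0.033. The lip is at (0.5075,·,0.210) and the prop at (0.519,-0.127..-0.131).

Plan: tilt the tool 55° below horizontal, jaw axis along the case's y, fingers half open. First I go up and over.

```bash
python3 -m creep '[[[0,0,40,0,0,6.8],[0,0,40,0,0,6.8],[10,-40,10,0,0,6.8],[10,-40,0,0,0,6.8],[10,-40,0,0,0,0]]]' 0
python3 -m creep '[[[10,-40,0,0,-7,0],[10,-40,0,0,-7,0],[10,-40,0,0,-7,0],[10,-40,0,0,-7,0],[10,-40,0,0,-7,0]]]'
python3 -m creep '[[[10,-40,0,0,0,0],[10,-40,0,0,0,0],[10,-40,0,0,0,0],[10,-40,0,0,0,0],[0,0,0,0,0,0]]]'
python3 -c "
from h import *
from scipy.spatial.transform import Rotation as R
s=robot.observe();print(s['tool_pos'],R.from_euler('xyz',s['tool_rot']).as_matrix().round(3),s['qpos'].round(2),s['contact_force'],s['opening'])"
```

```text
time: 0.52
tool_pos: [0.2515, 0.3585, 0.493]
tool_rot: [-3.132, 0.0, -3.082]
contact_force: [1.8, 0.5, 0.1]
opening: 0.0628
time: 0.93
tool_pos: [0.3003, 0.1554, 0.4923]
tool_rot: [-3.079, 0.623, -3.058]
contact_force: [2.3, -0.1, -0.8]
opening: 0.0459
time: 1.35
tool_pos: [0.3309, 0.0208, 0.4915]
tool_rot: [-3.072, 0.625, -3.061]
contact_force: [0.1, -0.4, -0.2]
opening: 0.0459
[0.33087878 0.02079346 0.49146817] [[-0.808 -0.04   0.587]
 [-0.065  0.998 -0.022]
 [-0.585 -0.056 -0.809]] [-0.22 -0.26  1.99  0.15  0.79 -1.91] [ 0.12986111 -0.38106213 -0.17392004] 0.0458718543927778
```

```bash
python3 -m creep '[[[10,-32,-10,3.2,0,0],[10,-32,-10,0,0,0],[10,-33,-20,0,0,0],[0,0,0,0,0,0],[0,0,0,0,0,0]]]'
python3 - <<'E'
from h import *
import cv2
from scipy.spatial.transform import Rotation as R
s=robot.observe();M=R.from_euler('xyz',s['tool_rot']).as_matrix()
tip=s['tool_pos']+.178*M[:,2];print(s['tool_pos'],M.round(3).tolist(),'tip',tip,s['contact_force'])
a=viewer.read_camera('side')[90:250,220:420]; b=viewer.read_camera('top')[110:310,230:430]
o=np.zeros((600,800,3),np.uint8);o[:320,:400]=cv2.resize(a,(400,320));o[:400,400:]=cv2.resize(b,(400,400));cv2.imwrite('pics/a1.png',o[:400])
print('tip in side/top',proj('side',tip),proj('top',tip))
E
```

```text
time: 1.77
tool_pos: [0.3591, -0.0732, 0.4515]
tool_rot: [-3.136, 0.627, -3.1]
contact_force: [0.3, -0.6, 0.8]
opening: 0.0461
[ 0.35907026 -0.073217    0.45151354] [[-0.809, -0.039, 0.587], [-0.034, 0.999, 0.019], [-0.587, -0.004, -0.81]] tip [ 0.46351326 -0.06975779  0.30741742] [ 0.26873343 -0.59000568  0.79438675]
tip in side/top [323.76175713 130.03203905] [302.63806373 180.9115582 ]
```

View pics/a1.png

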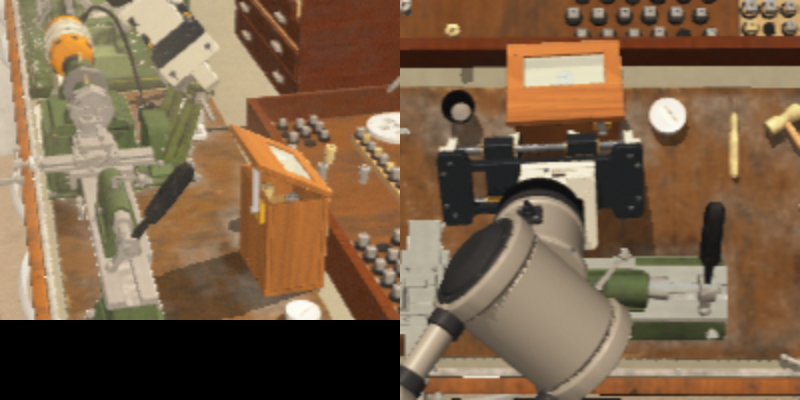

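Picture: the fingers are in front of and above the case, aligned with it, and the lever is clear of the hand. Descending in front of the lip.

```bash
python3 -m creep '[[[0,-3,-35,0,0,0],[0,0,-35,0,0,0],[0,0,-35,0,0,0],[0,0,-12,0,0,0],[0,0,-12,0,0,0]]]'
python3 -m creep '[[[15,0,-5,0,0,0],[15,0,-5,0,0,0],[0,0,0,0,0,0],[0,0,0,0,0,0]]]'
python3 - <<'E'
from h import *
import cv2
from scipy.spatial.transform import Rotation as R
s=robot.observe();M=R.from_euler('xyz',s['tool_rot']).as_matrix()
tip=s['tool_pos']+.178*M[:,2];print(s['tool_pos'],M[:,2].round(3),'tip',tip,s['contact_force'])
a=viewer.read_camera('side')[130:230,290:400]; b=viewer.read_camera('top')[120:200,270:360]
o=np.zeros((500,800,3),np.uint8);o[:400,:440]=cv2.resize(a,(440,400),interpolation=2);o[:320,440:]=cv2.resize(b,(360,320),interpolation=2);cv2.imwrite('pics/a2.png',o[:400])
E
```

```text
time: 2.28
tool_pos: [0.3591, -0.0683, 0.3256]
tool_rot: [-3.122, 0.641, -3.078]
contact_force: [0.9, -0.2, 1.0]
opening: 0.0457
time: 2.62
tool_pos: [0.3891, -0.0609, 0.3141]
tool_rot: [-3.127, 0.639, -3.068]
contact_force: [-1.1, 0.4, 0.5]
opening: 0.0458
[ 0.3891074  -0.06090108  0.31413892] [ 0.595  0.03  -0.803] tip [ 0.49508073 -0.05558854  0.17122135] [-1.07241388  0.37515075  0.50131413]
```

View pics/a2.png

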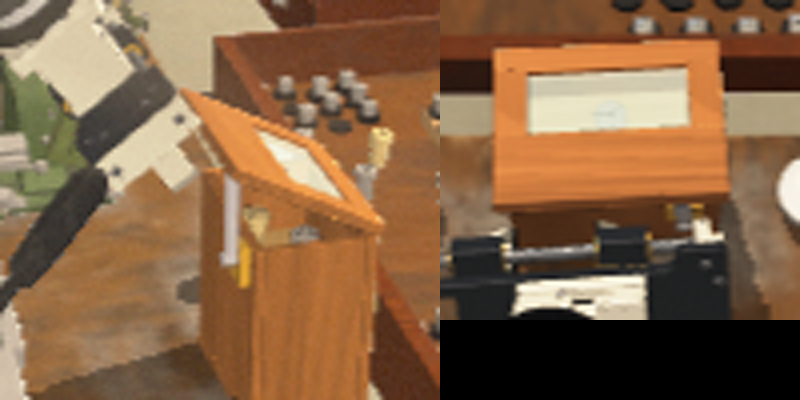

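The fingers are in front of and just below the lip. The hand has drifted +12 mm in y, which I correct as I go under.

```bash
cat > st.py <<'E'
from h import *
from scipy.spatial.transform import Rotation as R
s=robot.observe();M=R.from_euler('xyz',s['tool_rot']).as_matrix()
print('y',M[:,1].round(3),'z',M[:,2].round(3),'tip',(s['tool_pos']+.178*M[:,2]).round(4),s['contact_force'].round(2),s['torque'].round(2))
E
python3 -m creep '[[[11,-9,-2,0,0,-1],[11,-9,-2,0,0,0],[0,0,0,0,0,0],[0,0,0,0,0,0]]]'; python3 st.py
python3 -m creep '[[[0,0,0,0,0,0],[0,0,0,0,0,0]]]'; python3 st.py
```

```text
time: 3.05
tool_pos: [0.4124, -0.0808, 0.3122]
tool_rot: [-3.124, 0.643, -3.085]
contact_force: [-0.0, -0.2, -0.4]
opening: 0.0461
y [-0.046  0.999 -0.014] z [ 0.6    0.016 -0.8  ] tip [ 0.5192 -0.0779  0.1698] [-0.04 -0.24 -0.35] [0.1  0.39 0.03]
time: 3.22
tool_pos: [0.4125, -0.0815, 0.3121]
tool_rot: [-3.124, 0.643, -3.086]
contact_force: [-0.3, 0.2, 0.4]
opening: 0.0461
y [-0.044  0.999 -0.014] z [ 0.6    0.015 -0.8  ] tip [ 0.5193 -0.0788  0.1697] [-0.3   0.18  0.39] [0.   0.38 0.01]
```

```bash
for i in 1; do python3 -m creep '[[[0,1,3,0,0,0],[0,0,3,0,0,0],[0,0,0,0,0,0]]]'>/dev/null; python3 st.py; python3 -m creep '[[[0,0,2,0,0,0],[0,0,0,0,0,0],[0,0,0,0,0,0]]]'>/dev/null; python3 st.py;  python3 -m creep '[[[0,0,2,0,0,0],[0,0,0,0,0,0],[0,0,0,0,0,0]]]'>/dev/null; python3 st.py; done
```

```text
y [-0.044  0.999 -0.013] z [ 0.598  0.016 -0.802] tip [ 0.5179 -0.0775  0.1749] [-0.13 -0.02 -1.53] [ 0.02  0.6  -0.09]
y [-0.044  0.999 -0.012] z [ 0.597  0.017 -0.802] tip [ 0.5172 -0.0772  0.1767] [-0.81 -0.44 -1.39] [0.02 0.53 0.01]
y [-0.044  0.999 -0.012] z [ 0.596  0.017 -0.802] tip [ 0.5169 -0.077   0.1786] [-0.22  0.22 -1.6 ] [ 0.06  0.53 -0.07]
```

A steady downward force of about 1.5 N shows the lid is resting on the fingers. Pushing the prop out.

```bash
python3 -m creep '[[[0,-6,0,0,0,0],[0,-6,0,0,0,0],[0,-6,0,0,0,0],[0,-6,0,0,0,0],[0,0,0,0,0,0]]]'; python3 st.py;python3 -m creep '[[[0,0,0,0,0,0],[0,0,0,0,0,0]]]'>/dev/null; python3 - <<'E'
from h import *
import cv2
a=viewer.read_camera('side')[130:230,290:400]; b=viewer.read_camera('top')[120:200,270:360]
o=np.zeros((500,800,3),np.uint8);o[:400,:440]=cv2.resize(a,(440,400),interpolation=2);o[:320,440:]=cv2.resize(b,(360,320),interpolation=2);cv2.imwrite('pics/a3.png',o[:400])
E
python3 st.py
```

```text
time: 4.38
tool_pos: [0.4104, -0.1058, 0.3211]
tool_rot: [-3.128, 0.638, -3.087]
contact_force: [-1.1, 1.7, -0.8]
opening: 0.0459
y [-0.047  0.999 -0.011] z [ 0.596  0.019 -0.803] tip [ 0.5164 -0.1024  0.1782] [-1.1   1.69 -0.8 ] [0.16 0.62 0.07]
y [-0.045  0.999 -0.011] z [ 0.595  0.018 -0.803] tip [ 0.5163 -0.1033  0.178 ] [-1.53 -0.85 -0.82] [-0.01  0.6  -0.07]
```

View pics/a3.png

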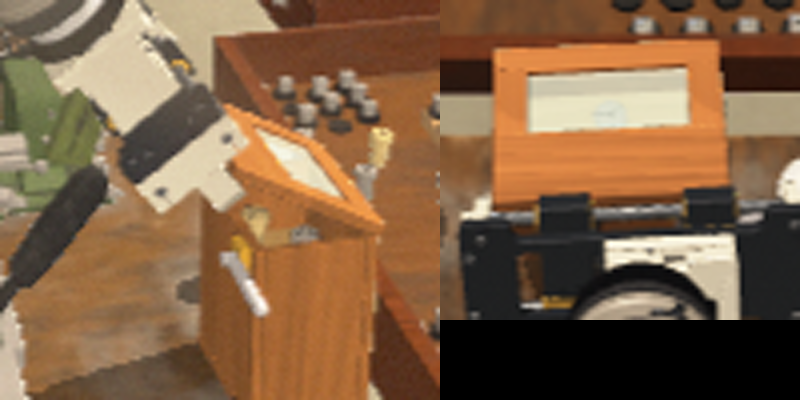

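Prop is level to the right, at crop (245,285), and the lid rests on the fingers, still ajar. Shifting left clear of the prop pivot, then lowering.

```bash
python3 -m creep '[[[0,8,0,0,0,0],[0,8,0,0,0,0],[0,8,0,0,0,0],[0,8,0,0,0,0],[0,0,0,0,0,0]]]'>/dev/null; python3 st.py
python3 -m creep '[[[-1,0,-3,0,0,0],[-1,0,-3,0,0,0],[-1,0,-3,0,0,0],[-1,0,-3,0,0,0],[-1,0,-3,0,0,0]]]' >/dev/null; python3 st.py
python3 -m creep '[[[-1,0,-3,0,0,0],[-1,0,-3,0,0,0],[-1,0,-3,0,0,0],[-1,0,-3,0,0,0],[0,0,0,0,0,0]]]' >/dev/null; python3 st.py
```

```text
y [-0.042  0.999 -0.013] z [ 0.597  0.015 -0.802] tip [ 0.5166 -0.0693  0.1787] [-0.51 -1.22 -1.42] [-0.08  0.6  -0.15]
y [-0.045  0.999 -0.015] z [ 0.599  0.015 -0.801] tip [ 0.5114 -0.0678  0.1637] [-3.5  -1.56  0.49] [-0.13  0.71 -0.18]
y [-0.044  0.999 -0.016] z [ 0.597  0.013 -0.802] tip [ 0.5055 -0.068   0.1492] [-0.03 -0.83 -2.26] [ 0.06  0.54 -0.09]
```

```bash
python3 -m creep '[[[0,0,-3,0,0,0],[-1,0,-3,0,0,0],[0,0,-3,0,0,0],[-1,0,-3,0,0,0],[0,0,0,0,0,0]]]' >/dev/null; python3 st.py
python3 -m creep '[[[0,0,-2.5,0,0,0],[-1,0,-2.5,0,0,0],[0,0,-2.5,0,0,0],[0,0,-2.5,0,0,0],[0,0,0,0,0,0]]]' >/dev/null; python3 st.py
python3 - <<'E'
from h import *
import cv2
a=viewer.read_camera('side')[130:230,290:400]; b=viewer.read_camera('top')[120:200,270:360]
o=np.zeros((500,800,3),np.uint8);o[:400,:440]=cv2.resize(a,(440,400),interpolation=2);o[:320,440:]=cv2.resize(b,(360,320),interpolation=2);cv2.imwrite('pics/a4.png',o[:400])
E
```

```text
y [-0.039  0.999 -0.017] z [ 0.588  0.009 -0.809] tip [ 0.5043 -0.0677  0.1416] [-2.21 -0.15 -1.14] [-0.05  0.72 -0.17]
y [-0.037  0.999 -0.018] z [ 0.579  0.006 -0.815] tip [ 0.5035 -0.0671  0.1354] [-3.93 -1.96 -1.48] [-0.19  0.81 -0.22]
```

View pics/a4.png

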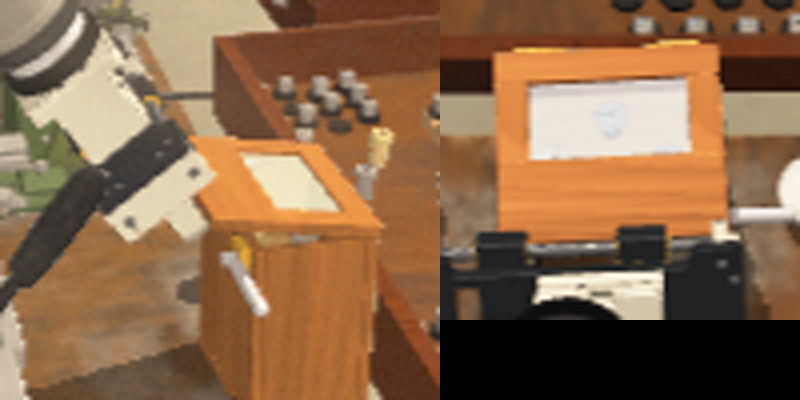

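The lid is nearly shut with the lip still on the fingers, and the prop is out level. The last steps came up short in z, so I check the joint ranges.

```bash
python3 st.py; python3 -c "
from h import *
s=robot.observe();print(s['qpos'].round(3),s['tool_pos'],s['time'])
# top-view fit: lid front edge height
"
```

```text
y [-0.037  0.999 -0.018] z [ 0.58   0.006 -0.815] tip [ 0.5037 -0.067   0.1356] [-4.76 -2.33 -0.2 ] [-0.26  1.03 -0.23]
[-0.449  0.222  2.228  1.134  0.288 -3.104] [ 0.40052677 -0.06817107  0.28062039] 6.8333
```

Joints 5 (0.288) and 6 (-3.104) are at their limits. I finish lowering by turning the tool steeper, which moves the tips down and back and relieves joint 5.

```bash
python3 -m creep '[[[3,0,0,0,1.8,0],[3,0,0,0,1.8,0],[0,0,0,0,0,0]]]' >/dev/null; python3 st.py; python3 -c "
from h import *
s=robot.observe();print(s['qpos'].round(3),s['tool_pos'],s['time'])"
```

```text
y [-0.039  0.999 -0.015] z [ 0.525  0.008 -0.851] tip [ 0.5003 -0.0665  0.1292] [-6.13 -4.32 -0.81] [-0.38  1.07 -0.27]
[-0.431  0.231  2.189  0.832  0.311 -2.792] [ 0.40683329 -0.06791022  0.28071706] 7.0833
```

```bash
python3 -m creep '[[[1,0,-2,0,1.5,0],[0,0,-2,0,0,0],[0,0,0,0,0,0]]]' >/dev/null; python3 st.py;python3 -m creep '[[[-2,0,-2,0,0,0],[-2,0,-2,0,0,0],[0,0,0,0,0,0]]]' >/dev/null; python3 st.py; python3 - <<'E'
from h import *
import cv2
s=robot.observe();print(s['qpos'].round(3),s['tool_pos'],s['time'])
a=viewer.read_camera('side')[130:230,290:400]; b=viewer.read_camera('top')[120:200,270:360]
o=np.zeros((500,800,3),np.uint8);o[:400,:440]=cv2.resize(a,(440,400),interpolation=2);o[:320,440:]=cv2.resize(b,(360,320),interpolation=2);cv2.imwrite('pics/a5.png',o[:400])
E
```

```text
y [-0.042  0.999 -0.014] z [ 0.504  0.01  -0.863] tip [ 0.4976 -0.0657  0.1228] [-4.99 -3.96 -0.9 ] [-0.38  0.9  -0.43]
y [-0.044  0.999 -0.013] z [ 0.508  0.011 -0.861] tip [ 0.4944 -0.0653  0.119 ] [-3.24 -2.24 -1.16] [-0.11  0.83 -0.18]
[-0.431  0.246  2.199  0.833  0.305 -2.802] [ 0.40388292 -0.0672347   0.27231993] 7.5833
```

View pics/a5.png

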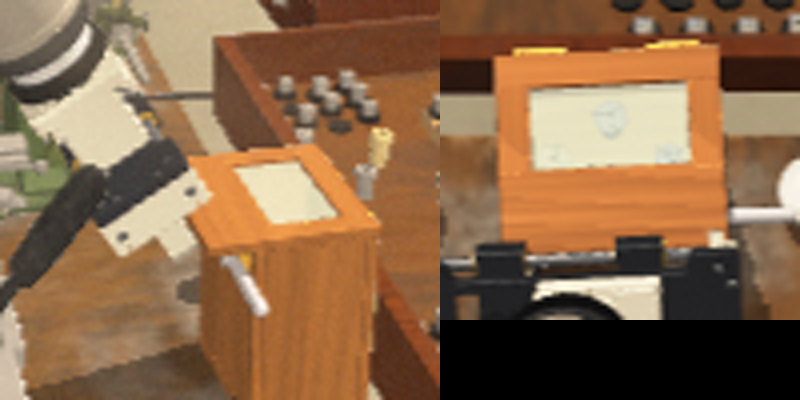

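The lid looks shut or very nearly so, and the fingers still carry a little. Continuing gently down and back until the force goes.

```bash
python3 -m creep '[[[-2,0,-1,0,0,0],[-2,0,-1,0,0,0],[0,0,0,0,0,0]]]' >/dev/null; python3 st.py;python3 -m creep '[[[-2,0,-1,0,0,0],[-2,0,-1,0,0,0],[-2,0,-1,0,0,0],[0,0,0,0,0,0],[0,0,0,0,0,0]]]' >/dev/null; python3 st.py
```

```text
y [-0.044  0.999 -0.014] z [ 0.511  0.011 -0.86 ] tip [ 0.4914 -0.0655  0.1181] [-0.09 -0.32  0.13] [ 0.05  0.36 -0.  ]
y [-0.044  0.999 -0.015] z [ 0.514  0.009 -0.858] tip [ 0.486  -0.0659  0.116 ] [ 1.31 -0.28  0.1 ] [0.03 0.32 0.05]
```

```bash
python3 -m creep '[[[-8,0,4,0,0,0],[-10,0,12,0,0,0],[-10,0,15,0,0,0],[-8,0,20,0,0,0],[-5,0,30,0,0,0]]]' ; python3 st.py
python3 -m creep '[[[0,0,35,0,0,0],[0,0,35,0,0,0],[0,0,20,0,0,0],[0,0,0,0,0,0],[0,0,0,0,0,0]]]'; python3 st.py; python3 - <<'E'
from h import *
import cv2
a=viewer.read_camera('side')[130:230,290:400]; b=viewer.read_camera('top')[120:220,270:360]
o=np.zeros((500,800,3),np.uint8);o[:400,:440]=cv2.resize(a,(440,400),interpolation=2);o[:400,440:]=cv2.resize(b,(360,400),interpolation=2);cv2.imwrite('pics/a6.png',o[:400])
E
```

```text
time: 8.77
tool_pos: [0.349, -0.0667, 0.3475]
tool_rot: [-3.13, 0.525, -3.092]
contact_force: [1.2, -0.2, -0.4]
opening: 0.0462
y [-0.044  0.999 -0.01 ] z [ 0.501  0.014 -0.865] tip [ 0.4382 -0.0643  0.1935] [ 1.18 -0.17 -0.42] [ 0.03  0.29 -0.06]
time: 9.18
tool_pos: [0.3435, -0.0661, 0.4473]
tool_rot: [-3.119, 0.529, -3.092]
contact_force: [0.4, -0.6, -0.6]
opening: 0.0455
y [-0.038  0.999 -0.02 ] z [ 0.505  0.002 -0.863] tip [ 0.4334 -0.0657  0.2937] [ 0.43 -0.55 -0.56] [ 0.09  0.36 -0.03]
```

View pics/a6.png

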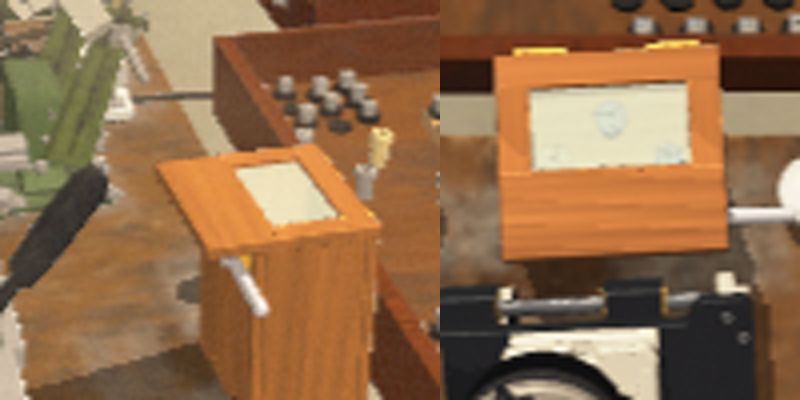

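Lid flat on the rim, prop level to the right, hand clear. One numeric check of the lip height, then I hand in.

```bash
python3 -c "
from h import *
print(tri((290+157/4,130+163/4),(270+62/4,120+258/4)),tri((290+208/4,130+248/4),(270+287/4,120+247/4)))
print(robot.observe()['contact_force'].round(2)); print(robot.hand_in())"
```

```text
(array([ 0.48953685, -0.022094  ,  0.15840701]), np.float64(0.0018365630092297385)) (array([ 0.4949622 , -0.15448246,  0.15934233]), np.float64(0.0007248497711645535))
[ 0.16 -0.47  0.06]
the job is handed in; nothing more can be done
None
```

The lid is shut and the prop is swung out level to the right. The hand is clear and the job is handed in; no verdict was reported.

I went under the lip with the fingers half open and took the lid's weight (about 1.5 N). I then pushed the prop to the right until it fell over, shifted left clear of its pivot, and lowered the lid in small steps. The hand backed out with no force on it.

**Last checks**
- **Lid:** the front corners of its top measured 158–159 mm high, against 160 mm expected when shut. Its front edge was at x ≈ 0.492 m, as expected. Camera accuracy is about 2 mm, so this fits the 3 mm limit at the lip with little margin.
- **Prop:** the picture shows it level to the right.
- **Hand:** contact force read about 0.5 N, which is noise level. The fingers were well above and in front of the lid, and robot time was about 9 s.
- **Bystanders:** the hand stayed away from them throughout, but I did not re-measure their positions.

**What went off plan:**
- During the lowering, joints 5 and 6 came close to their range limits (0.288 against 0.28, and -3.104 against -3.11). I finished with a steeper tool angle instead.
- The wrist force read up to about 7.5 N near the end. Its sideways part, up to 4 N, I did not explain, but it vanished when the fingers let go.

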